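# Open the interlocked gas service block

## Robot

A 6-joint arm with a two-finger parallel gripper is mounted at the origin on a cart in front of the work surface, level with it; the furniture and walls round the work are solid. World frame = base frame: x ahead of the robot, y to its left, z up, the work surface at z = 0. Lengths are in mm, angles in rad, forces in N, time in s.
With the tool pointing down it reaches from about 300 to 775 mm from the base axis. Payload 14.6 kg.
Tool frame: the origin (TCP) lies midway between the tips of the shut fingers; the grasp point (between the pads) lies 19 mm behind it (manip.hold_point_z is the distance from the TCP to the grasp point, in mm); z points along the fingers, y is the direction in which the jaws open and shut (so a half turn about z gives the same grasp; the last joint's range is limited). The gripper opens to 94 mm and grips with 3 to 60 N. Pads are 16 mm wide; open, the fingers measure 119 mm over their backs; the gripper's body (75 mm by 177 mm) begins 78 mm behind the grasp point.
Start: joints at [1.236, 0.3, 1.521, -0, 1.321, -0.067], TCP at [145.533, 530.386, 181.746] pointing down, gripper open.
Joint ranges: [-3.03, 3.03], [-0.79, 2.21], [0.23, 2.52], [-1.04, 4.18], [0, 3.07], [-2.55, 2.55]. Speed limits (rad/s): [2.22, 2.22, 2.57, 3.14, 3.14, 3.14].

## Interface

Orientations are given as [roll, pitch, yaw] about the fixed x, y, z axes, in that order (R = Rz(yaw) Ry(pitch) Rx(roll)).
In Python, from cell import manip gives the robot as it stands.
- The arm moves only by the shell command python3 -m crank 'ROWS' [OPENING] [FORCE]. ROWS is JSON, a list of rows, each an object with "offset": the shift along the world's x, y, z in m, a list of three; "spin": the turn about the world's z in degrees. In form: [{"offset": [dx, dy, dz], "spin": spin}, ...]. A call has exactly 8 rows; each row is the pose to reach, as a shift and turn from the pose measured when the call began; what a row does not reach only later rows make up. A row lasts 1/12 s, in which the tool goes at most 41.7 mm and 7.16 degrees, less where a joint would pass 70% of its speed; a pose out of reach is approached as far as the arm can. A call with a gripper value outside its range is refused whole. OPENING is the opening, from 0 (shut) to 1 (fully open), set as the call begins (- or left out, the last holds). The fingers move at their own pace and stop on an object; FORCE is the grip in N (left out, the last holds). Time passes only in rows, so rows that repeat a pose let the fingers close, or fill a call up. It gives the time, the measured TCP pose, the force and the opening at its end, in the units of the state.
- manip.read_state(): the state, without advancing time (a new reading comes with each control period).
- manip.camera(name): name is "scene" or "side" or "wrist"; returns a dict with "pixels" (400x640x3 uint8, red, green, blue), "fx", "fy", "cx", "cy" (pixels), "k1" (the pictures are not rectified: a ray, as slopes to the right and down, at radius r is drawn at 1 + k1 r^2 times it, then the intrinsics apply), "extrinsics" (4x4, takes a point from world to camera coordinates); the wrist camera has in their place "hand_eye" (4x4, takes a point from camera to tool coordinates, whose origin is the TCP and whose axes are the flange's). Camera axes: x right, y down, z forward; pixel columns grow to the right and rows downward; lengths in mm; the calibration is good to about 2 mm. A picture is of the moment at which its call begins: read the wrist's pose just before it. There is no depth.
- manip.sign_off(): hands the job in, once; it reports no verdict.
Trained networks look in a picture, given as the dict that the camera call returned (one of the last four; its "shot" number tells which), for a name from the list of things; names that differ only in an ending like _2 or _b are one class to them, and where a whole thing is asked for, a point or a joint stands for the part that bears it (a point fixed in the world has none). Each returns a list of dicts, best first, with "conf" (0 to 1); they miss things now and then, are a little off and sometimes report something else, mostly with a low value. They report only what shows in the picture. A call takes as long as a camera call.
- manip.search_frame(picture, name): "location" ([x, y, z] in mm, in world coordinates, good to about 4 mm: the middle of the surface that is visible of it).
- manip.masks_of(picture, name): "mask" (400x640 bool, what is visible of it).
The state is a dict: "clock": time; "joints": joint angles; "qd": joint speeds; "effort": joint torques, N m; "eef_pos": TCP position; "eef_rot": TCP orientation; "wrist_force": force on the tool from outside, world axes, zero at the start; "moment": the same for the moment, N m; "finger_gap": finger opening in mm.
Only numpy, scipy, OpenCV 4.12 (cv2) and the standard library are available. Lean on these libraries where they do the work, as an engineer would, in place of code of your own. Each camera call takes 0.05 s, during which the arm holds its last target. There are 200 camera calls.

## Task

Open the gas service block by throwing all three of its levers fully over to the far side and leaving them there. An interlock lets them go only one after another in an order you are not told, so feel gently which lever is free: back off from one that is blocked and never force a lever (keep the push well under 20 N). Leave everything standing around the block undisturbed.

Things in the scene. Friction and masses are not known exactly. Their poses are not given: they have to be found in the camera images.
- service_block: Gas service block: grey box 110 mm deep (its x), 270 wide (y), 80 high, on a steel foot 130x290x8 mm, bolted down. Origin: centre of its underside; x points away from the robot's side, y left along the row of levers. Brass stubs at its back reach x = 93 mm. Three identical levers rise from its top at y = +80, 0, -80 mm; each turns about an axis along y at x = 0, 62 mm above the worktop.
- interlock (a point): Centre of the block's top face, 80 mm above the worktop. The interlock under it cannot be seen and is set up differently each time: at first only one lever is free; throwing that fully over frees one of the other two, and that one frees the last.
- handle_left (a point): Centre of the left (+y) lever's handle: a black cross bar, 16 mm thick, 36 mm long along the block's y, on a steel shaft 9 mm thick, 90 mm from the lever's axis. At 0 rad it is 43 mm in front (-x) of the axis and 141 mm above the worktop; upright 152 mm above it; fully over 43 mm behind (+x) the axis and again 141 mm above the worktop.
- handle_middle (a point): Centre of the middle lever's handle: a black cross bar, 16 mm thick, 36 mm long along the block's y, on a steel shaft 9 mm thick, 90 mm from the lever's axis. At 0 rad it is 43 mm in front (-x) of the axis and 141 mm above the worktop; upright 152 mm above it; fully over 43 mm behind (+x) the axis and again 141 mm above the worktop.
- handle_right (a point): Centre of the right (-y) lever's handle: a black cross bar, 16 mm thick, 36 mm long along the block's y, on a steel shaft 9 mm thick, 90 mm from the lever's axis. At 0 rad it is 43 mm in front (-x) of the axis and 141 mm above the worktop; upright 152 mm above it; fully over 43 mm behind (+x) the axis and again 141 mm above the worktop.
- lever_left (a joint): Angle of the left (+y) lever, rad: 0 leaning to the robot (shut; starts at 0 to 0.1), 0.5 upright, 1.0 fully over (open), on a sprung stop met at 0.98 that gives 1 mm per 1.2 N. A free lever needs a push of 1 to 5 N at its handle and stays where left. A blocked one turns so to 0.16 rad, then bears on a sprung bolt: 1 mm more at the handle per 1.2 N; let go, it springs back to about 0.18.
- lever_middle (a joint): Angle of the middle lever, rad: 0 leaning to the robot (shut; starts at 0 to 0.1), 0.5 upright, 1.0 fully over (open), on a sprung stop met at 0.98 that gives 1 mm per 1.2 N. A free lever needs a push of 1 to 5 N at its handle and stays where left. A blocked one turns so to 0.16 rad, then bears on a sprung bolt: 1 mm more at the handle per 1.2 N; let go, it springs back to about 0.18.
- lever_right (a joint): Angle of the right (-y) lever, rad: 0 leaning to the robot (shut; starts at 0 to 0.1), 0.5 upright, 1.0 fully over (open), on a sprung stop met at 0.98 that gives 1 mm per 1.2 N. A free lever needs a push of 1 to 5 N at its handle and stays where left. A blocked one turns so to 0.16 rad, then bears on a sprung bolt: 1 mm more at the handle per 1.2 N; let go, it springs back to about 0.18.
- dropper_bottle: Bystander near the block, not to be disturbed: small dropper bottle with a rubber bulb, 32 mm across, 97 mm high. Origin: centre of its underside.
- timer: Bystander near the block, not to be disturbed: flat digital timer lying on its back, 56x64x19 mm. Origin: centre of its underside.
- vial: Bystander near the block, not to be disturbed: small capped vial, 25 mm across, 52 mm high. Origin: centre of its underside.
- petri_1: Bystander near the block, not to be disturbed: round glass dish, 60 mm across, 16 mm high. Origin: centre of its underside.
- marker_pen: Bystander near the block, not to be disturbed: black marker pen lying down, 132 mm long, 12 mm thick. Origin: centre of its underside.
- canister: Bystander near the block, not to be disturbed: white plastic canister with a screw cap, 31 mm across, 40 mm high. Origin: centre of its underside.
- binder_clip: Bystander near the block, not to be disturbed: binder clip, 25x33x18 mm. Origin: centre of its underside.

How it is judged (in metres and radians):
On the way, in this order (a step that is already met when the one before it is completed fails the run):
1. one lever is fully over (value of joint any of lever_left, lever_middle, lever_right above 0.9 rad), for 0.1 s.
2. a second lever is fully over ((value of joint each of lever_left, lever_middle above 0.9 rad or value of joint each of lever_left, lever_right above 0.9 rad or value of joint each of lever_middle, lever_right above 0.9 rad)), for 0.1 s.
At the end, for the whole second after the job is handed in: All three levers rest over on the far side, each at more than 0.9 rad of its 1.0 rad of travel (value of joint each of lever_left, lever_middle, lever_right above 0.9 rad and velocity of joint each of lever_left, lever_middle, lever_right below 0.1 rad/s); the robot touches nothing.
It fails at once if the robot presses on the service block or its levers with more than 20 N (contact force between any of the arm, the fingers and service_block above 20 N).
It fails at once if a bystander is moved by more than 20 mm (distance of any of dropper_bottle, timer, vial, petri_1, marker_pen, canister, binder_clip from where it was at the start of the episode above 0.02 m).
It also fails if it takes over 72 s, if anything falls off the work surface, if the arm or the gripper's body presses on something with over 40 N, if the wrist force passes 120 N, or if a joint passes its speed limit or range.

## Working session

There is one attempt and no reset: what is moved stays moved. The work goes in short steps, Python scripts to look and compute and a shell command to move; the robot and the scene stay as the last step left them, time stands still between calls to the robot, and variables do not carry over. Pictures are saved under pics/ and viewed, about 8 in all and at most 12, crops included, and the job is handed in when it is done.

```bash
mkdir -p pics; ls
python3 - <<'E'
from cell import manip
import cv2
s=manip.read_state(); print({k:s[k] for k in('clock','eef_pos','eef_rot','wrist_force','finger_gap')})
for c in('scene','side'):
    p=manip.camera(c); cv2.imwrite(f'pics/{c}0.png',p['pixels'][:,:,::-1])
    for n in('service_block','handle_left','handle_middle','handle_right','dropper_bottle','timer','vial','petri_1','marker_pen','canister','binder_clip'):
        print(c,n,[([round(float(v)) for v in d['location']],round(d['conf'],2)) for d in manip.search_frame(p,n)][:4])
E
```

```text
pics
{'clock': 0.0, 'eef_pos': array([145.44412461, 530.12424023, 181.19234547]), 'eef_rot': array([-3.14046332e+00, -7.81632159e-05,  2.87378445e+00]), 'wrist_force': array([-0.07627982, -0.42503511, -0.30752743]), 'finger_gap': 93.87697343546192}
scene service_block [([526, 49, 67], 0.61)]
scene handle_left [([545, 160, 139], 0.53)]
scene handle_middle [([538, 83, 138], 0.56), ([545, 302, 23], 0.27), ([571, -121, 40], 0.25)]
scene handle_right [([533, 0, 144], 0.5), ([656, -64, 7], 0.29)]
scene dropper_bottle [([571, -124, 40], 0.81)]
scene timer [([422, 160, 13], 0.84)]
scene vial [([584, 262, 50], 0.5)]
scene petri_1 [([431, 1, 16], 0.65)]
scene marker_pen []
scene canister [([547, 302, 25], 0.72), ([573, -120, 39], 0.23)]
scene binder_clip [([658, -62, 9], 0.47), ([528, 47, 68], 0.37)]
side service_block [([569, 8, 75], 0.63)]
side handle_left [([553, 161, 138], 0.54)]
side handle_middle []
side handle_right [([534, -2, 143], 0.46)]
side dropper_bottle [([583, -125, 45], 0.84)]
side timer [([426, 152, 13], 0.83)]
side vial []
side petri_1 [([436, -3, 16], 0.88)]
side marker_pen []
side canister []
side binder_clip [([672, -69, 8], 0.6)]
```

View pics/scene0.png

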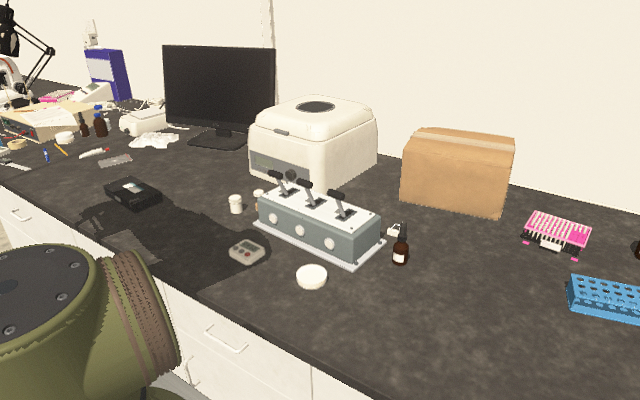

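View pics/side0.png

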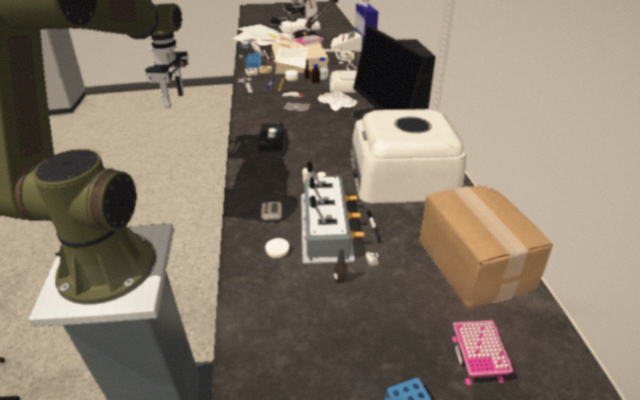

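The block has its three levers at about x = 540 and y = 160, 80 and 0, leaning toward the robot. The timer and dish stand in front, the canister and vial to the left, the bottle to the right, and the pen and clip behind. I'll shut the gripper and go above it for a close look.

```bash
python3 -m crank '[{"offset":[0.01,-0.01,0.03],"spin":3},{"offset":[0.03,-0.03,0.06],"spin":6},{"offset":[0.05,-0.055,0.09],"spin":9},{"offset":[0.07,-0.085,0.11],"spin":11},{"offset":[0.09,-0.115,0.12],"spin":11},{"offset":[0.115,-0.145,0.12],"spin":11},{"offset":[0.14,-0.175,0.12],"spin":11},{"offset":[0.16,-0.2,0.12],"spin":11}]' 0 && python3 -m crank '[{"offset":[0.02,-0.03,0],"spin":0},{"offset":[0.04,-0.06,0],"spin":0},{"offset":[0.06,-0.09,0],"spin":0},{"offset":[0.08,-0.12,0],"spin":0},{"offset":[0.10,-0.15,0],"spin":0},{"offset":[0.12,-0.18,0],"spin":0},{"offset":[0.14,-0.21,0],"spin":0},{"offset":[0.15,-0.24,0],"spin":0}]' && python3 -m crank '[{"offset":[0,-0.01,0],"spin":0},{"offset":[0,-0.01,0],"spin":0},{"offset":[0,-0.01,0],"spin":0},{"offset":[0,-0.01,0],"spin":0},{"offset":[0,-0.01,0],"spin":0},{"offset":[0,-0.01,0],"spin":0},{"offset":[0,-0.01,0],"spin":0},{"offset":[0,-0.01,0],"spin":0}]'
python3 - <<'E'
from cell import manip
import cv2
for c in('wrist','scene'):
    s=manip.read_state();p=manip.camera(c); cv2.imwrite(f'pics/{c}1.png',p['pixels'][:,:,::-1])
    if c=='wrist': print(s['eef_pos'],s['eef_rot'],s['wrist_force'],p['hand_eye'],p['fx'],p['k1'])
    for n in('service_block','handle_left','handle_middle','handle_right'):
        print(c,n,[([round(float(v)) for v in d['location']],round(d['conf'],2)) for d in manip.search_frame(p,n)][:4])
E
```

```text
clock: 1.87
eef_pos: [306.6, 328.4, 302.1]
eef_rot: [3.141, 0.001, 3.065]
wrist_force: [0.9, 0.5, 0.7]
finger_gap: 44.1
clock: 2.53
eef_pos: [457.8, 86.6, 301.9]
eef_rot: [3.141, 0.001, 3.065]
wrist_force: [-0.2, -0.8, -0.5]
finger_gap: 0.5
clock: 3.2
eef_pos: [457.7, 77.1, 301.9]
eef_rot: [3.141, 0.001, 3.066]
wrist_force: [0.7, 0.3, 0.3]
finger_gap: 0.7
[457.69780628  77.05760286 301.94861198] [3.14106282e+00 7.22052047e-04 3.06580958e+00] [0.70421763 0.34090058 0.29887221] [[-9.58822867e-04 -9.64290215e-01 -2.64846112e-01  7.72633778e+01]
 [ 9.99999299e-01 -1.10859849e-03  4.16047198e-04 -4.45380326e-01]
 [-6.94798242e-04 -2.64845527e-01  9.64290601e-01 -2.02744017e+02]
 [ 0.00000000e+00  0.00000000e+00  0.00000000e+00  1.00000000e+00]] 348.68752798961435 -0.032969995484309934
wrist service_block [([538, 105, 78], 0.69)]
wrist handle_left [([547, 166, 151], 0.7)]
wrist handle_middle [([540, 108, 152], 0.44)]
wrist handle_right [([530, 10, 152], 0.9), ([536, 106, 151], 0.32)]
scene service_block [([530, 50, 66], 0.94), ([431, -2, 17], 0.67), ([548, 301, 23], 0.44)]
scene handle_left [([543, 160, 140], 0.64)]
scene handle_middle [([538, 82, 137], 0.54)]
scene handle_right [([531, 3, 143], 0.56)]
```

View pics/wrist1.png

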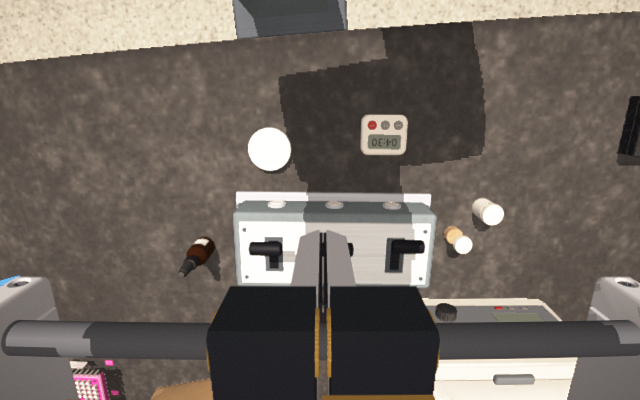

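The wrist view shows the block square with the tool. The right bar is at (265,249) and the left bar at (408,247); the middle one is hidden behind the fingers. I'll back-project these bars and the block's top edges.

```bash
cat > h.py <<'E'
import numpy as np
from scipy.spatial.transform import Rotation as R
from cell import manip
def proj(p,s,uv,z):
    a=np.array([(uv[0]-p['cx'])/p['fx'],(uv[1]-p['cy'])/p['fy']]); q=a.copy()
    for _ in range(20): q=a/(1+p['k1']*(q@q))
    T=np.eye(4);T[:3,:3]=R.from_euler('xyz',s['eef_rot']).as_matrix();T[:3,3]=s['eef_pos']
    M=T@p['hand_eye']; d=M[:3,:3]@np.r_[q,1]; o=M[:3,3]
    return (o+d*(z-o[2])/d[2]).round(1)
E
python3 - <<'E'
from h import *
p=manip.camera('wrist');s=manip.read_state()
for n,uv,z in(('R',(265,249),143),('L',(408,247),143),('M?',(351,249),143),('topFR',(236,210),80),('topFL',(434,211),80),('topBR',(237,285),80),('footFR',(236,193),8),('footFL',(430,195),8)): print(n,proj(p,s,uv,z))
E
```

```text
R [535.    5.5 143. ]
L [545.2 165.8 143. ]
M? [542.5 101.8 143. ]
topFR [505.5 -38.2  80. ]
topFL [526.6 214.4  80. ]
topBR [611.8 -52.5  80. ]
footFR [500.6 -54.8   8. ]
footFL [525.9 230.7   8. ]
```

The block's centre is at about (578, 84) with yaw about -0.076. The handles are near R (535,5), M (541,85) and L (545,165). I'll feel the middle lever first, coming down in front of it.

```bash
python3 -m crank '[{"offset":[0.02,0.011,-0.03],"spin":0},{"offset":[0.047,0.011,-0.06],"spin":0},{"offset":[0.047,0.011,-0.09],"spin":0},{"offset":[0.047,0.011,-0.12],"spin":0},{"offset":[0.047,0.011,-0.145],"spin":0},{"offset":[0.047,0.011,-0.16],"spin":0},{"offset":[0.047,0.011,-0.166],"spin":0},{"offset":[0.047,0.011,-0.166],"spin":0}]' 0 && python3 -m crank '[{"offset":[0.003,0,0],"spin":0},{"offset":[0.006,0,0],"spin":0},{"offset":[0.009,-0.001,0],"spin":0},{"offset":[0.012,-0.001,0],"spin":0},{"offset":[0.015,-0.001,0],"spin":0},{"offset":[0.017,-0.001,0],"spin":0},{"offset":[0.018,-0.001,0],"spin":0},{"offset":[0.018,-0.001,0],"spin":0}]'
python3 - <<'E'
from h import *
import cv2
p=manip.camera('wrist');cv2.imwrite('pics/w2.png',p['pixels'][:,:,::-1])
E
```

```text
clock: 4.42
eef_pos: [504.4, 87.5, 135.0]
eef_rot: [3.141, -0.001, 3.065]
wrist_force: [-0.5, 0.0, -0.4]
finger_gap: 0.7
clock: 5.08
eef_pos: [522.5, 86.5, 135.0]
eef_rot: [3.141, -0.001, 3.065]
wrist_force: [-0.2, -0.1, -0.1]
finger_gap: 0.7
```

View pics/w2.png

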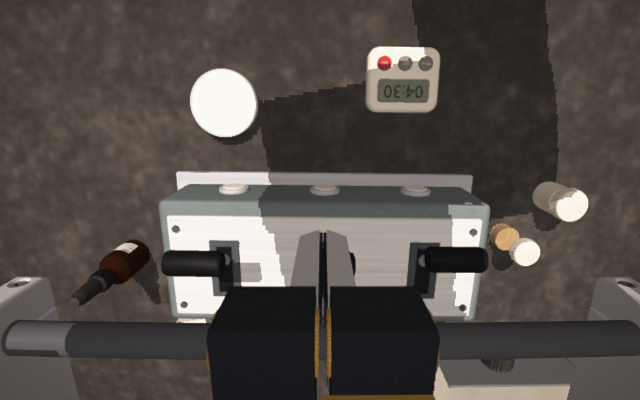

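The finger is centred on the middle bar, whose end shows at (352,263), and isn't touching yet. I'll creep forward.

```bash
python3 -m crank '[{"offset":[0.001,0,0],"spin":0},{"offset":[0.002,0,0],"spin":0},{"offset":[0.003,0,0],"spin":0},{"offset":[0.004,0,0],"spin":0},{"offset":[0.005,0,0],"spin":0},{"offset":[0.006,0,0],"spin":0},{"offset":[0.006,0,0],"spin":0},{"offset":[0.006,0,0],"spin":0}]' && python3 -m crank '[{"offset":[0.001,0,0],"spin":0},{"offset":[0.002,0,0],"spin":0},{"offset":[0.003,0,0],"spin":0},{"offset":[0.004,0,0],"spin":0},{"offset":[0.005,0,0],"spin":0},{"offset":[0.006,0,0],"spin":0},{"offset":[0.006,0,0],"spin":0},{"offset":[0.006,0,0],"spin":0}]' && python3 -m crank '[{"offset":[0.001,0,0],"spin":0},{"offset":[0.002,0,0],"spin":0},{"offset":[0.003,0,0],"spin":0},{"offset":[0.004,0,0],"spin":0},{"offset":[0.004,0,0],"spin":0},{"offset":[0.004,0,0],"spin":0},{"offset":[0.004,0,0],"spin":0},{"offset":[0.004,0,0],"spin":0}]'
```

```text
clock: 5.8
eef_pos: [528.4, 86.5, 134.9]
eef_rot: [3.142, -0.002, 3.065]
wrist_force: [-0.3, -0.1, 0.5]
finger_gap: 0.6
clock: 6.47
eef_pos: [534.4, 86.5, 134.8]
eef_rot: [3.141, -0.002, 3.065]
wrist_force: [-0.3, -0.1, 0.1]
finger_gap: 0.5
clock: 7.13
eef_pos: [538.4, 86.5, 134.8]
eef_rot: [3.142, -0.002, 3.065]
wrist_force: [-0.2, 1.2, 1.0]
finger_gap: 0.4
```

```bash
for i in 1 2; do python3 -m crank '[{"offset":[0.001,0,0],"spin":0},{"offset":[0.002,0,0],"spin":0},{"offset":[0.003,0,0],"spin":0},{"offset":[0.003,0,0],"spin":0},{"offset":[0.003,0,0],"spin":0},{"offset":[0.003,0,0],"spin":0},{"offset":[0.003,0,0],"spin":0},{"offset":[0.003,0,0],"spin":0}]' | grep -E 'pos|force'; done
python3 - <<'E'
from h import *
import cv2
p=manip.camera('wrist');cv2.imwrite('pics/w3.png',p['pixels'][180:340,140:500,::-1].repeat(2,0).repeat(2,1))
p=manip.camera('side');cv2.imwrite('pics/s3.png',p['pixels'][150:280,260:420,::-1].repeat(4,0).repeat(4,1))
E
```

```text
eef_pos: [541.4, 86.5, 134.9]
wrist_force: [-0.2, 0.8, 0.1]
eef_pos: [544.3, 86.5, 134.8]
wrist_force: [0.4, -0.0, -0.3]
```

View pics/s3.png

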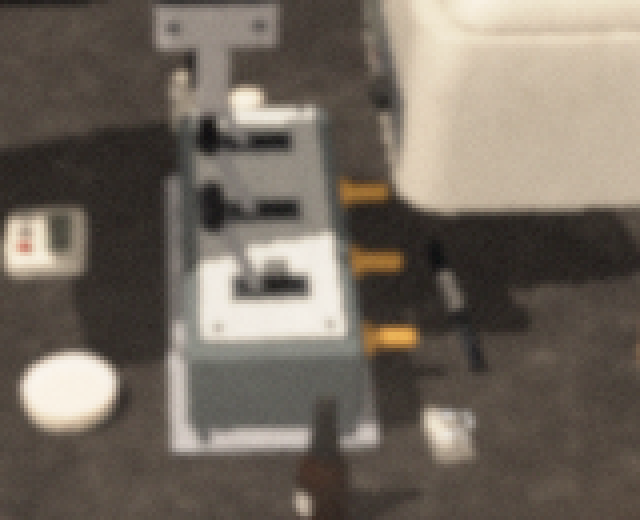

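Run:
```python
from h import *
import cv2
p=manip.camera('side');s=manip.read_state();im=p['pixels'][:,:,::-1].copy()
def pj(X):
    c=p['extrinsics']@np.r_[X,1];q=c[:2]/c[2];q=q*(1+p['k1']*(q@q));return q*[p['fx'],p['fy']]+[p['cx'],p['cy']]
for n,X in dict(tcp=s['eef_pos'],R=(535,5,143),M=(541,85,143),L=(545,165,143),bR=(572,4,80),body=s['eef_pos']+[0,0,97]).items(): print(n,pj(X).round(1),((pj(X)-[260,150])*4).round())
cv2.imwrite('pics/s4.png',cv2.resize(im[60:260,210:450],None,fx=3.3,fy=3,interpolation=cv2.INTER_CUBIC))
for n in('handle_middle','handle_left','handle_right'):
  for c in ('side','scene'):
    q=manip.camera(c); print(n,c,[([round(float(v)) for v in d['location']],round(d['conf'],2)) for d in manip.search_frame(q,n)][:3])
```

```text
tcp [313.3 185.7] [213. 143.]
R [313.5 202.1] [214. 209.]
M [312.  183.5] [208. 134.]
L [310.  166.9] [200.  68.]
bR [328.6 221.4] [274. 285.]
body [312.8 153. ] [211.  12.]
handle_middle side [([544, 81, 131], 0.59)]
handle_middle scene [([536, 82, 138], 0.56)]
handle_left side [([545, 82, 136], 0.58), ([560, 161, 105], 0.47)]
handle_left scene [([541, 160, 139], 0.51), ([541, 82, 144], 0.26)]
handle_right side []
handle_right scene [([531, 3, 142], 0.58)]
```

View pics/s4.png

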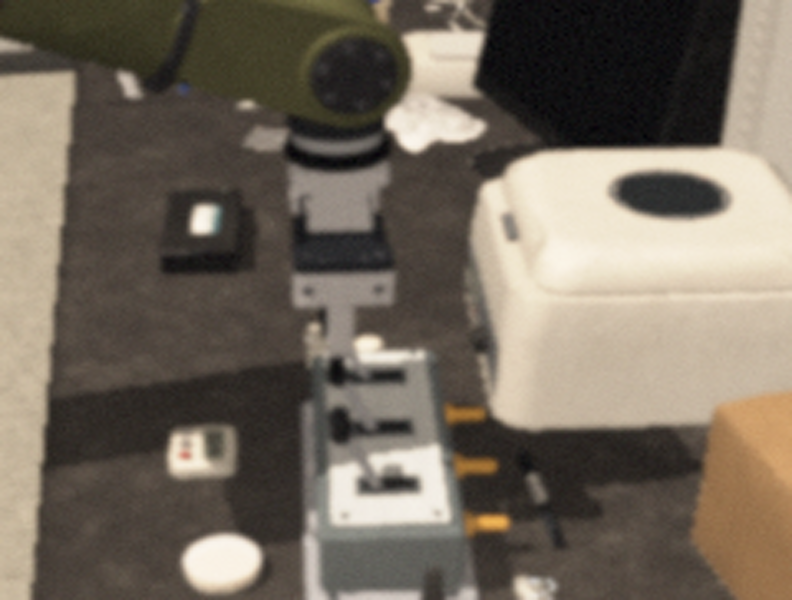

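View pics/w3.png

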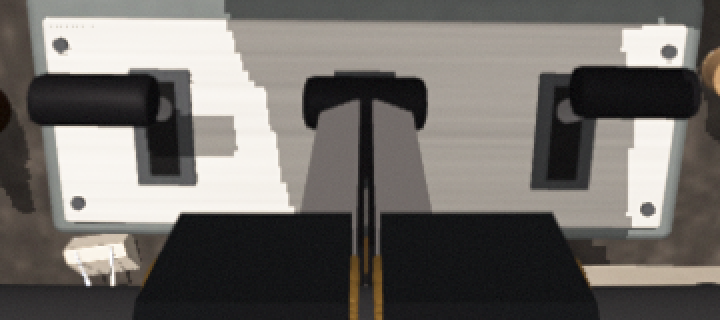

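In the wrist crop the tip is drawn on top of the middle bar, at (365,98), with no force felt. It looks as if the tip passed over the bar, so the tip sits higher than I assumed. I'll back off, go about 14 mm lower and approach again.

```bash
python3 -m crank '[{"offset":[-0.012,0,0],"spin":0},{"offset":[-0.024,0,0],"spin":0},{"offset":[-0.036,0,0],"spin":0},{"offset":[-0.036,0,-0.008],"spin":0},{"offset":[-0.036,0,-0.014],"spin":0},{"offset":[-0.033,0,-0.014],"spin":0},{"offset":[-0.03,0,-0.014],"spin":0},{"offset":[-0.028,0,-0.014],"spin":0}]' | grep -E 'pos|force'; for i in 1 2 3; do python3 -m crank '[{"offset":[0.001,0,0],"spin":0},{"offset":[0.002,0,0],"spin":0},{"offset":[0.003,0,0],"spin":0},{"offset":[0.004,0,0],"spin":0},{"offset":[0.004,0,0],"spin":0},{"offset":[0.004,0,0],"spin":0},{"offset":[0.004,0,0],"spin":0},{"offset":[0.004,0,0],"spin":0}]' | grep -E 'pos|force'; done
```

```text
eef_pos: [517.2, 86.5, 120.7]
wrist_force: [-0.6, -0.3, 0.2]
eef_pos: [521.1, 86.5, 120.7]
wrist_force: [-0.2, -0.1, 0.0]
eef_pos: [525.1, 86.5, 120.8]
wrist_force: [-3.8, -0.5, 3.7]
eef_pos: [529.2, 86.5, 120.7]
wrist_force: [-0.6, 0.2, 0.7]
```

A contact at 45° upward means the tip hit the upper side of the bar, so I'll go lower still.

```bash
python3 -m crank '[{"offset":[-0.008,0,0.004],"spin":0},{"offset":[-0.016,0,0.004],"spin":0},{"offset":[-0.024,0,0],"spin":0},{"offset":[-0.024,0,-0.006],"spin":0},{"offset":[-0.024,0,-0.011],"spin":0},{"offset":[-0.022,0,-0.011],"spin":0},{"offset":[-0.020,0,-0.011],"spin":0},{"offset":[-0.018,0,-0.011],"spin":0}]' | grep -E 'pos|force'; 
for i in 1 2 3; do python3 -m crank '[{"offset":[0.001,0,0],"spin":0},{"offset":[0.002,0,0],"spin":0},{"offset":[0.003,0,0],"spin":0},{"offset":[0.004,0,0],"spin":0},{"offset":[0.004,0,0],"spin":0},{"offset":[0.004,0,0],"spin":0},{"offset":[0.004,0,0],"spin":0},{"offset":[0.004,0,0],"spin":0}]' | grep -E 'pos|force'; done
python3 - <<'E'
from h import *
import cv2
p=manip.camera('wrist');cv2.imwrite('pics/w5.png',p['pixels'][180:340,140:500,::-1].repeat(2,0).repeat(2,1))
E
```

```text
eef_pos: [511.7, 86.5, 109.7]
wrist_force: [0.5, -1.0, -0.2]
eef_pos: [515.7, 86.5, 109.8]
wrist_force: [0.1, 0.2, 0.2]
eef_pos: [519.6, 86.5, 109.8]
wrist_force: [-0.5, 0.2, 0.4]
eef_pos: [523.6, 86.5, 109.8]
wrist_force: [0.8, 0.1, -0.1]
```

View pics/w5.png

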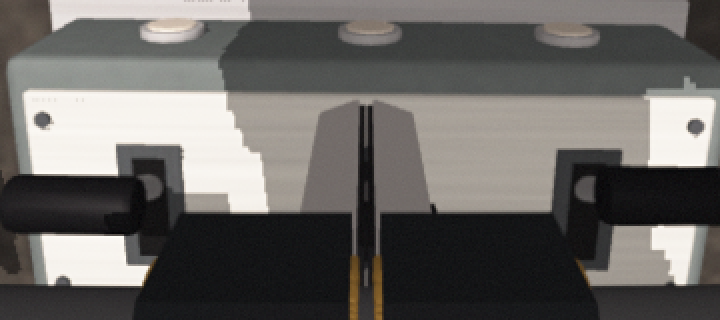

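The finger is now on the robot's side of the middle bar, with the bar end just visible at (433,208), and clear of it. I'll go on.

```bash
for i in 1 2 3 4; do python3 -m crank '[{"offset":[0.001,0,0],"spin":0},{"offset":[0.002,0,0],"spin":0},{"offset":[0.003,0,0],"spin":0},{"offset":[0.003,0,0],"spin":0},{"offset":[0.003,0,0],"spin":0},{"offset":[0.003,0,0],"spin":0},{"offset":[0.003,0,0],"spin":0},{"offset":[0.003,0,0],"spin":0}]' | grep -E 'pos|force'; done
```

```text
eef_pos: [526.6, 86.5, 109.8]
wrist_force: [0.0, 0.4, 0.8]
eef_pos: [529.5, 86.5, 109.7]
wrist_force: [-2.6, -0.4, 0.6]
eef_pos: [532.3, 86.5, 109.8]
wrist_force: [-5.0, 0.6, 3.4]
eef_pos: [534.8, 86.6, 110.0]
wrist_force: [-8.0, 0.0, 6.7]
```

The force climbs about 1 N/mm, which looks blocked, but the upward part says the contact is still high on the bar. I'll back off, drop 12 mm and try this lever once more.

```bash
python3 -m crank '[{"offset":[-0.008,0,0],"spin":0},{"offset":[-0.016,0,0],"spin":0},{"offset":[-0.02,0,-0.004],"spin":0},{"offset":[-0.02,0,-0.008],"spin":0},{"offset":[-0.02,0,-0.012],"spin":0},{"offset":[-0.016,0,-0.012],"spin":0},{"offset":[-0.012,0,-0.012],"spin":0},{"offset":[-0.010,0,-0.012],"spin":0}]' | grep -E 'pos|force'; 
for i in 1 2 3 4; do python3 -m crank '[{"offset":[0.001,0,0],"spin":0},{"offset":[0.002,0,0],"spin":0},{"offset":[0.003,0,0],"spin":0},{"offset":[0.003,0,0],"spin":0},{"offset":[0.003,0,0],"spin":0},{"offset":[0.003,0,0],"spin":0},{"offset":[0.003,0,0],"spin":0},{"offset":[0.003,0,0],"spin":0}]' | grep -E 'pos|force'; done
```

```text
eef_pos: [525.6, 86.6, 98.0]
wrist_force: [0.4, -0.2, -0.3]
eef_pos: [528.7, 86.6, 98.0]
wrist_force: [0.3, -0.7, -0.1]
eef_pos: [531.6, 86.6, 98.0]
wrist_force: [-0.3, -0.8, 0.2]
eef_pos: [534.0, 86.6, 98.1]
wrist_force: [-7.0, -0.5, 5.6]
eef_pos: [536.1, 86.7, 98.4]
wrist_force: [-10.2, -0.7, 7.9]
```

The middle lever is blocked: the force rises steeply from its 0.18 rad rest position, reaching 10 N. I'll back off and try the left lever.

```bash
python3 -m crank '[{"offset":[-0.012,0,0],"spin":0},{"offset":[-0.026,0,0.004],"spin":0},{"offset":[-0.032,0.01,0.008],"spin":0},{"offset":[-0.032,0.035,0.008],"spin":0},{"offset":[-0.030,0.06,0.008],"spin":0},{"offset":[-0.028,0.077,0.008],"spin":0},{"offset":[-0.024,0.081,0.008],"spin":0},{"offset":[-0.022,0.081,0.008],"spin":0}]' | grep -E 'pos|force'; 
for i in 1 2 3; do python3 -m crank '[{"offset":[0.001,0,0],"spin":0},{"offset":[0.002,0,0],"spin":0},{"offset":[0.004,0,0],"spin":0},{"offset":[0.006,0,0],"spin":0},{"offset":[0.007,0,0],"spin":0},{"offset":[0.008,0,0],"spin":0},{"offset":[0.008,0,0],"spin":0},{"offset":[0.008,0,0],"spin":0}]' | grep -E 'pos|force'; done
```

```text
eef_pos: [514.5, 168.9, 106.5]
wrist_force: [-0.1, -0.8, -0.5]
eef_pos: [522.5, 168.8, 106.5]
wrist_force: [-0.1, -0.0, 0.4]
eef_pos: [530.5, 168.8, 106.5]
wrist_force: [-1.3, 0.6, 1.0]
eef_pos: [538.7, 168.8, 106.4]
wrist_force: [-0.4, -0.3, 0.4]
```

```bash
for i in 1 2 3; do python3 -m crank '[{"offset":[0.001,0,0],"spin":0},{"offset":[0.002,0,0],"spin":0},{"offset":[0.003,0,0],"spin":0},{"offset":[0.004,0,0],"spin":0},{"offset":[0.004,0,0],"spin":0},{"offset":[0.004,0,0],"spin":0},{"offset":[0.004,0,0],"spin":0},{"offset":[0.004,0,0],"spin":0}]' | grep -E 'pos|force'; done
```

```text
eef_pos: [542.8, 168.8, 106.4]
wrist_force: [0.2, -0.6, 0.1]
eef_pos: [546.9, 168.8, 106.3]
wrist_force: [-0.4, 0.4, 1.0]
eef_pos: [551.0, 168.7, 106.3]
wrist_force: [-0.1, -0.0, 0.3]
```

Run:
```python
from h import *
import cv2
s=manip.read_state();p=manip.camera('wrist')
for n in('handle_left','handle_middle','handle_right'): print(n,[([round(float(v)) for v in d['location']],round(d['conf'],2)) for d in manip.search_frame(p,n)][:3])
q=manip.camera('scene')
for n in('handle_left','handle_middle','handle_right'): print(n,[([round(float(v)) for v in d['location']],round(d['conf'],2)) for d in manip.search_frame(q,n)][:3])
a=cv2.resize(p['pixels'][150:330,130:510],None,fx=2,fy=2); b=cv2.resize(q['pixels'][140:230,220:410],None,fx=4,fy=4)[:, :760]
cv2.imwrite('pics/w6.png',np.vstack([a[:300],b[:290]])[:,:,::-1])
```

```text
handle_left []
handle_middle [([547, 91, 156], 0.9)]
handle_right [([536, 11, 150], 0.7)]
handle_left []
handle_middle [([548, 84, 139], 0.77)]
handle_right [([533, 1, 144], 0.72), ([525, 48, 68], 0.21)]
```

View pics/w6.png

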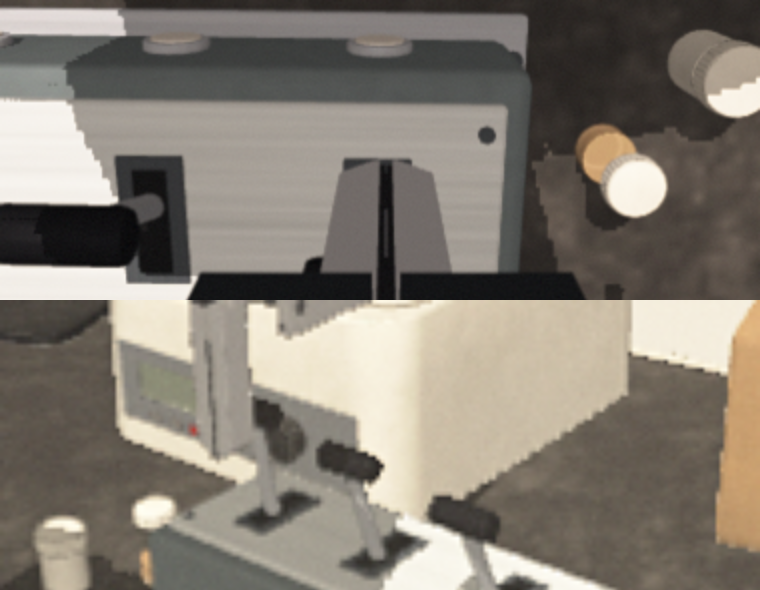

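The scene crop shows the left lever free and already near upright, ahead of the finger. I'll carry on over.

```bash
for i in 1 2; do python3 -m crank '[{"offset":[0.003,0,0.001],"spin":0},{"offset":[0.006,0,0.002],"spin":0},{"offset":[0.009,-0.001,0.003],"spin":0},{"offset":[0.012,-0.001,0.004],"spin":0},{"offset":[0.015,-0.001,0.005],"spin":0},{"offset":[0.018,-0.001,0.005],"spin":0},{"offset":[0.020,-0.001,0.005],"spin":0},{"offset":[0.020,-0.001,0.005],"spin":0}]' | grep -E 'pos|force'; done
python3 -m crank '[{"offset":[0.002,0,0],"spin":0},{"offset":[0.004,0,0],"spin":0},{"offset":[0.006,0,0],"spin":0},{"offset":[0.006,0,0],"spin":0},{"offset":[0.006,0,0],"spin":0},{"offset":[0.006,0,0],"spin":0},{"offset":[0.006,0,0],"spin":0},{"offset":[0.006,0,0],"spin":0}]' | grep -E 'pos|force'
python3 - <<'E'
from h import *
for c in('scene','side'):
  q=manip.camera(c)
  for n in('handle_left','handle_middle','handle_right'): print(c,n,[([round(float(v)) for v in d['location']],round(d['conf'],2)) for d in manip.search_frame(q,n)][:3])
E
```

```text
eef_pos: [571.4, 167.7, 111.4]
wrist_force: [0.8, -0.1, -1.0]
eef_pos: [591.9, 166.6, 116.4]
wrist_force: [-0.3, -0.5, -1.2]
eef_pos: [598.1, 166.7, 116.7]
wrist_force: [0.1, 0.3, -0.5]
scene handle_left [([607, 154, 124], 0.44)]
scene handle_middle [([547, 83, 142], 0.58)]
scene handle_right [([533, 4, 144], 0.77)]
side handle_left [([610, 156, 133], 0.57)]
side handle_middle [([670, -71, 8], 0.66), ([553, 80, 146], 0.41), ([606, 156, 134], 0.28)]
side handle_right [([537, -1, 142], 0.6)]
```

```bash
for i in 1 2 3; do python3 -m crank '[{"offset":[0.001,0,0],"spin":0},{"offset":[0.002,0,0],"spin":0},{"offset":[0.003,0,0],"spin":0},{"offset":[0.004,0,0],"spin":0},{"offset":[0.004,0,0],"spin":0},{"offset":[0.004,0,0],"spin":0},{"offset":[0.004,0,0],"spin":0},{"offset":[0.004,0,0],"spin":0}]' | grep -E 'pos|force'; done
```

```text
eef_pos: [601.9, 166.7, 116.5]
wrist_force: [-4.5, 0.4, -2.1]
eef_pos: [606.1, 166.7, 116.6]
wrist_force: [-2.7, 0.0, -1.6]
eef_pos: [610.0, 166.7, 116.6]
wrist_force: [-4.5, -0.2, -3.9]
```

```bash
for i in 1 2; do python3 -m crank '[{"offset":[0.001,0,0],"spin":0},{"offset":[0.002,0,0],"spin":0},{"offset":[0.002,0,0],"spin":0},{"offset":[0.002,0,0],"spin":0},{"offset":[0.002,0,0],"spin":0},{"offset":[0.002,0,0],"spin":0},{"offset":[0.002,0,0],"spin":0},{"offset":[0.002,0,0],"spin":0}]' | grep -E 'pos|force'; done
python3 - <<'E'
from h import *
for c in('scene','side'):
  q=manip.camera(c)
  for n in('handle_left',): print(c,n,[([round(float(v)) for v in d['location']],round(d['conf'],2)) for d in manip.search_frame(q,n)][:3])
E
```

```text
eef_pos: [611.5, 166.6, 116.2]
wrist_force: [-6.2, 0.0, -4.5]
eef_pos: [612.7, 166.5, 115.6]
wrist_force: [-7.5, -0.9, -5.4]
scene handle_left [([615, 154, 122], 0.64)]
side handle_left [([554, 78, 141], 0.41)]
```

The force now rises 1.2 N/mm at about the x I predicted for the sprung stop, so the left lever is fully over. I'll retreat down its lane and try the right lever.

```bash
python3 -m crank '[{"offset":[-0.01,0,0],"spin":0},{"offset":[-0.035,0.001,0],"spin":0},{"offset":[-0.065,0.002,-0.004],"spin":0},{"offset":[-0.095,0.003,-0.009],"spin":0},{"offset":[-0.11,-0.005,-0.009],"spin":0},{"offset":[-0.11,-0.04,-0.009],"spin":0},{"offset":[-0.11,-0.08,-0.009],"spin":0},{"offset":[-0.11,-0.11,-0.009],"spin":0}]' | grep -E 'pos|force';  python3 -m crank '[{"offset":[0,-0.02,0],"spin":0},{"offset":[0,-0.04,0],"spin":0},{"offset":[0,-0.048,0],"spin":0},{"offset":[0.004,-0.048,0],"spin":0},{"offset":[0.008,-0.048,0],"spin":0},{"offset":[0.01,-0.048,0],"spin":0},{"offset":[0.012,-0.048,0],"spin":0},{"offset":[0.012,-0.048,0],"spin":0}]' | grep -E 'pos|force'
for i in 1 2 3; do python3 -m crank '[{"offset":[0.001,0,0],"spin":0},{"offset":[0.002,0,0],"spin":0},{"offset":[0.003,0,0],"spin":0},{"offset":[0.004,0,0],"spin":0},{"offset":[0.005,0,0],"spin":0},{"offset":[0.006,0,0],"spin":0},{"offset":[0.006,0,0],"spin":0},{"offset":[0.006,0,0],"spin":0}]' | grep -E 'pos|force'; done
python3 - <<'E'
from h import *
for c in('scene','side'):
  q=manip.camera(c)
  for n in('handle_left','handle_right'): print(c,n,[([round(float(v)) for v in d['location']],round(d['conf'],2)) for d in manip.search_frame(q,n)][:3])
E
```

```text
eef_pos: [503.5, 54.7, 107.9]
wrist_force: [0.9, -0.1, 0.3]
eef_pos: [515.9, 7.6, 107.7]
wrist_force: [-0.6, -0.6, 0.2]
eef_pos: [522.0, 7.5, 107.7]
wrist_force: [-1.8, 0.3, 0.2]
eef_pos: [527.6, 7.5, 107.8]
wrist_force: [-7.9, 0.2, 5.7]
eef_pos: [532.5, 7.5, 108.0]
wrist_force: [-13.6, 0.2, 10.7]
scene handle_left [([618, 153, 134], 0.68)]
scene handle_right [([555, 0, 121], 0.65)]
side handle_left [([620, 156, 136], 0.5)]
side handle_right [([550, 0, 146], 0.48)]
```

The right lever is blocked: the force rose from 8 to 14 N. I'm backing off at once and going to the middle lever, in small steps.

```bash
python3 -m crank '[{"offset":[-0.015,0,0],"spin":0},{"offset":[-0.030,0,0],"spin":0},{"offset":[-0.030,0.02,0],"spin":0},{"offset":[-0.030,0.045,0],"spin":0},{"offset":[-0.028,0.07,0],"spin":0},{"offset":[-0.024,0.08,0],"spin":0},{"offset":[-0.016,0.08,0],"spin":0},{"offset":[-0.01,0.08,0],"spin":0}]' | grep -E 'pos|force'
for i in 1 2 3; do python3 -m crank '[{"offset":[0.001,0,0],"spin":0},{"offset":[0.002,0,0],"spin":0},{"offset":[0.003,0,0],"spin":0},{"offset":[0.004,0,0],"spin":0},{"offset":[0.005,0,0],"spin":0},{"offset":[0.005,0,0],"spin":0},{"offset":[0.005,0,0],"spin":0},{"offset":[0.005,0,0],"spin":0}]' | grep -E 'pos|force'; done
```

```text
eef_pos: [523.5, 87.3, 108.0]
wrist_force: [0.6, 0.3, 0.1]
eef_pos: [528.5, 87.3, 108.0]
wrist_force: [-1.0, -0.3, 0.7]
eef_pos: [533.5, 87.3, 108.0]
wrist_force: [-2.0, -0.6, 1.5]
eef_pos: [538.6, 87.3, 108.0]
wrist_force: [-0.9, 0.5, 1.1]
```

The middle lever is free now. I'll carry it over.

```bash
for i in 1 2; do python3 -m crank '[{"offset":[0.003,0,0.001],"spin":0},{"offset":[0.006,0,0.002],"spin":0},{"offset":[0.009,-0.001,0.003],"spin":0},{"offset":[0.012,-0.001,0.004],"spin":0},{"offset":[0.015,-0.001,0.004],"spin":0},{"offset":[0.018,-0.002,0.004],"spin":0},{"offset":[0.021,-0.002,0.004],"spin":0},{"offset":[0.024,-0.002,0.004],"spin":0}]' | grep -E 'pos|force'; done
for i in 1 2 3 4; do python3 -m crank '[{"offset":[0.001,0,0],"spin":0},{"offset":[0.002,0,0],"spin":0},{"offset":[0.003,0,0],"spin":0},{"offset":[0.004,0,0],"spin":0},{"offset":[0.004,0,0],"spin":0},{"offset":[0.004,0,0],"spin":0},{"offset":[0.004,0,0],"spin":0},{"offset":[0.004,0,0],"spin":0}]' | grep -E 'pos|force'; done
```

```text
eef_pos: [563.0, 85.2, 112.1]
wrist_force: [-2.5, 0.1, 0.6]
eef_pos: [587.2, 83.1, 116.0]
wrist_force: [-3.9, 0.0, -2.7]
eef_pos: [591.3, 83.1, 116.2]
wrist_force: [-3.6, -0.4, -1.4]
eef_pos: [595.5, 83.2, 116.3]
wrist_force: [-2.0, -0.0, -3.3]
eef_pos: [599.6, 83.2, 116.4]
wrist_force: [-3.3, 0.2, -2.8]
eef_pos: [603.1, 83.1, 115.9]
wrist_force: [-5.1, -0.1, -5.0]
```

```bash
for i in 1 2; do python3 -m crank '[{"offset":[0.001,0,0],"spin":0},{"offset":[0.002,0,0],"spin":0},{"offset":[0.002,0,0],"spin":0},{"offset":[0.002,0,0],"spin":0},{"offset":[0.002,0,0],"spin":0},{"offset":[0.002,0,0],"spin":0},{"offset":[0.002,0,0],"spin":0},{"offset":[0.002,0,0],"spin":0}]' | grep -E 'pos|force'; done
```

```text
eef_pos: [604.5, 83.0, 115.4]
wrist_force: [-6.8, 0.1, -4.8]
eef_pos: [605.7, 82.9, 114.8]
wrist_force: [-9.3, -0.9, -3.3]
```

The middle lever is on its stop. Next is the right one.

```bash
python3 -m crank '[{"offset":[-0.01,0,0],"spin":0},{"offset":[-0.035,0.002,0],"spin":0},{"offset":[-0.065,0.003,-0.004],"spin":0},{"offset":[-0.095,0.004,-0.007],"spin":0},{"offset":[-0.105,-0.01,-0.007],"spin":0},{"offset":[-0.105,-0.04,-0.007],"spin":0},{"offset":[-0.102,-0.07,-0.007],"spin":0},{"offset":[-0.096,-0.075,-0.007],"spin":0}]' | grep -E 'pos|force'
python3 -m crank '[{"offset":[0.002,0,0],"spin":0},{"offset":[0.004,0,0],"spin":0},{"offset":[0.006,0,0],"spin":0},{"offset":[0.008,0,0],"spin":0},{"offset":[0.01,0,0],"spin":0},{"offset":[0.01,0,0],"spin":0},{"offset":[0.01,0,0],"spin":0},{"offset":[0.01,0,0],"spin":0}]' | grep -E 'pos|force'
for i in 1 2 3; do python3 -m crank '[{"offset":[0.001,0,0],"spin":0},{"offset":[0.002,0,0],"spin":0},{"offset":[0.003,0,0],"spin":0},{"offset":[0.004,0,0],"spin":0},{"offset":[0.004,0,0],"spin":0},{"offset":[0.004,0,0],"spin":0},{"offset":[0.004,0,0],"spin":0},{"offset":[0.004,0,0],"spin":0}]' | grep -E 'pos|force'; done
```

```text
eef_pos: [510.5, 4.8, 108.9]
wrist_force: [-0.4, -0.6, 0.5]
eef_pos: [520.5, 5.0, 108.9]
wrist_force: [-0.3, 0.4, 0.5]
eef_pos: [524.4, 5.0, 108.9]
wrist_force: [-0.9, -0.0, 0.9]
eef_pos: [528.6, 5.0, 108.9]
wrist_force: [-0.1, 0.6, 0.3]
eef_pos: [532.6, 5.0, 108.9]
wrist_force: [-0.8, 1.1, -0.3]
```

It's free. The stop should come at about x = 598.

```bash
for i in 1 2; do python3 -m crank '[{"offset":[0.003,0,0.001],"spin":0},{"offset":[0.006,0,0.002],"spin":0},{"offset":[0.009,-0.001,0.003],"spin":0},{"offset":[0.012,-0.001,0.004],"spin":0},{"offset":[0.015,-0.001,0.004],"spin":0},{"offset":[0.018,-0.001,0.004],"spin":0},{"offset":[0.021,-0.001,0.004],"spin":0},{"offset":[0.024,-0.001,0.004],"spin":0}]' | grep -E 'pos|force'; done
for i in 1 2 3 4; do python3 -m crank '[{"offset":[0.001,0,0],"spin":0},{"offset":[0.002,0,0],"spin":0},{"offset":[0.003,0,0],"spin":0},{"offset":[0.004,0,0],"spin":0},{"offset":[0.004,0,0],"spin":0},{"offset":[0.004,0,0],"spin":0},{"offset":[0.004,0,0],"spin":0},{"offset":[0.004,0,0],"spin":0}]' | grep -E 'pos|force'; done
```

```text
eef_pos: [557.0, 4.0, 112.9]
wrist_force: [-2.2, -0.6, 0.7]
eef_pos: [581.2, 3.0, 116.8]
wrist_force: [-2.7, -0.9, -1.5]
eef_pos: [585.3, 3.0, 116.9]
wrist_force: [-1.3, 0.1, -1.5]
eef_pos: [589.4, 3.0, 117.1]
wrist_force: [-1.1, 0.7, -1.8]
eef_pos: [593.5, 3.0, 117.2]
wrist_force: [-2.3, -0.6, -1.3]
eef_pos: [596.9, 2.9, 116.5]
wrist_force: [-5.8, 0.1, -3.7]
```

```bash
python3 -m crank '[{"offset":[0.001,0,0],"spin":0},{"offset":[0.002,0,0],"spin":0},{"offset":[0.003,0,0],"spin":0},{"offset":[0.003,0,0],"spin":0},{"offset":[0.003,0,0],"spin":0},{"offset":[0.003,0,0],"spin":0},{"offset":[0.003,0,0],"spin":0},{"offset":[0.003,0,0],"spin":0}]' | grep -E 'pos|force'
python3 -m crank '[{"offset":[-0.01,0,0],"spin":0},{"offset":[-0.035,0.002,0],"spin":0},{"offset":[-0.065,0.003,0],"spin":0},{"offset":[-0.095,0.004,0],"spin":0},{"offset":[-0.125,0.004,0.01],"spin":0},{"offset":[-0.14,0.004,0.035],"spin":0},{"offset":[-0.15,0.004,0.07],"spin":0},{"offset":[-0.15,0.004,0.09],"spin":0}]'
python3 - <<'E'
from h import *
import cv2
ims=[]
for c in('scene','side'):
  q=manip.camera(c); ims.append(q['pixels'])
  for n in('handle_left','handle_middle','handle_right','dropper_bottle','timer','vial','petri_1','canister','binder_clip'): print(c,n,[([round(float(v)) for v in d['location']],round(d['conf'],2)) for d in manip.search_frame(q,n)][:2])
a=cv2.resize(ims[0][140:300,210:430],None,fx=3,fy=3)[:,:600]; b=cv2.resize(ims[1][150:290,255:405],None,fx=4,fy=4)
cv2.imwrite('pics/end.png',np.hstack([cv2.resize(a,(400,480)),cv2.resize(b,(400,480))])[:,:,::-1])
E
```

```text
eef_pos: [598.8, 2.8, 115.7]
wrist_force: [-7.4, -0.7, -5.3]
clock: 51.9
eef_pos: [448.6, 6.8, 209.5]
eef_rot: [-3.138, -0.007, 3.068]
wrist_force: [0.8, -0.1, 1.0]
finger_gap: 0.5
scene handle_left [([614, 76, 132], 0.45)]
scene handle_middle [([613, 78, 130], 0.8)]
scene handle_right [([605, 0, 134], 0.71)]
scene dropper_bottle [([571, -121, 40], 0.73)]
scene timer [([425, 162, 13], 0.67), ([573, -123, 40], 0.59)]
scene vial [([585, 263, 49], 0.47)]
scene petri_1 [([436, 2, 18], 0.75), ([605, 0, 136], 0.52)]
scene canister [([549, 303, 23], 0.77)]
scene binder_clip [([583, 264, 48], 0.2)]
side handle_left [([612, 80, 132], 0.22)]
side handle_middle [([603, 0, 133], 0.37)]
side handle_right [([600, -5, 131], 0.51)]
side dropper_bottle [([580, -125, 47], 0.91)]
side timer [([428, 154, 16], 0.69)]
side vial []
side petri_1 [([436, -2, 14], 0.74)]
side canister [([618, 153, 132], 0.71), ([550, 302, 35], 0.55)]
side binder_clip [([672, -72, 7], 0.45)]
```

View pics/end.png

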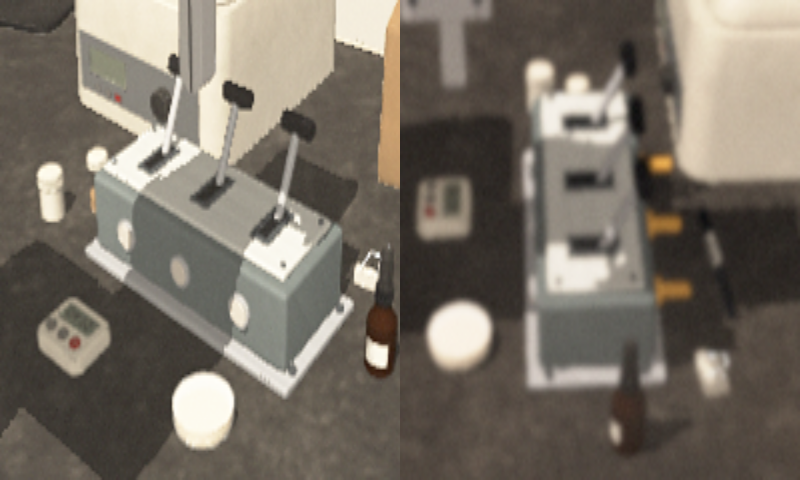

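Both views show all three levers leaning over to the far side, in line with each other, with the bystanders where they were and the arm clear. I'll hand in.

```bash
python3 -c "
from cell import manip
print(manip.sign_off())"
```

```text
the job is handed in; nothing more can be done
None
```

All three levers are thrown fully over in the order left, middle, right, and the job was handed in at about 52 s; sign-off reports no verdict.

- **Order found:** The middle lever was blocked at first, the left was free, then the right was blocked and the middle free. That freed the right.
- **End position:** I pushed each lever until the force rose on its sprung stop, within about 3 mm of the x I predicted. The final pictures show all three leaning over to the far side in line. The levers' angles were judged from force and pictures, not measured directly.
- **Highest push:** About 17 N on the blocked right lever, because my steps there were too coarse. It stayed under 20 N but was not "well under" as asked. The other pushes stayed below about 13 N.
- **Bystanders:** The dropper bottle, timer, vial, petri dish, canister and binder clip were re-detected within about 6 mm of where they started. The marker pen was never detected by the network, so I checked it only by eye.
- **What disagreed:**
  - My first approach, at a reported tip height of 135 mm, passed over the middle handle without touching it. I used 98–117 mm after that, and the height mismatch is unexplained.
  - In the last check the networks mixed up the handle names. The pictures settled which was which.

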